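# Pin the mirror carriage in line with its base on the optical table

### The arm

A 6-joint arm with a two-finger parallel gripper is mounted at the origin on the work surface. World frame = base frame: x ahead of the robot, y to its left, z up, the work surface at z = 0. Lengths are in m, angles in rad, forces in N, time in s.
With the tool pointing down it reaches from about 0.3 to 0.75 m from the base axis. Payload 8.5 kg.
Tool frame: the origin (TCP) lies midway between the tips of the shut fingers; the grasp point (between the pads) lies ctrl.grip_depth behind it (ctrl.grip_depth is the distance from the TCP to the grasp point, in m); x points along the fingers, z is the direction in which the jaws open and shut, and the axes are right-handed (so a half turn about x gives the same grasp; the last joint's range is limited). The gripper opens to 85 mm and grips with 20 to 120 N. Pads are 22 mm wide; open, the fingers measure 114 mm over their backs; the gripper's body (76 mm by 85 mm) begins 54 mm behind the grasp point. The pads swing forward as they close: fully open they stand 13 mm farther back than shut.
Start: joints at [-1.376, 0.381, 1.297, -0, 1.464, -0.215], TCP at [0.219, -0.504, 0.231] pointing down, gripper open.
Joint ranges: [-3.11, 3.11], [-0.89, 2.33], [0.22, 2.48], [-1.42, 4.56], [0.17, 2.85], [-2.88, 2.88]. Speed limits (rad/s): [2.39, 2.39, 3.14, 3.14, 3.14, 3.14].

### API

Orientations are given as a unit quaternion [x, y, z, w].
In Python, from workcell import sensors, imaging, ticket, ctrl gives the robot as it stands.
- The arm moves only by the tool jog_arm, never from a script. Its argument "plan" is a list of rows, each an object with "twist": the turn, a rotation vector about the tool's x, y, z in units of 180 degrees (1.0 is 180 degrees), a list of three; "offset": the shift along the tool's x, y, z in units of 10 cm (1.0 is 10 cm), a list of three; "jaw": the closure, from 0 (fully open) to 1 (shut). In form: [{"twist": [ax, ay, az], "offset": [dx, dy, dz], "jaw": jaw}, ...]. A call has exactly 10 rows; each row is the pose to reach, as a shift and turn from the pose measured when the call began, along the tool's axes at that moment, turning the shorter way round; what a row does not reach only later rows make up. A row lasts 1/8 s, in which the tool goes at most 62.5 mm and 10.7 degrees, less where a joint would pass 70% of its speed; a pose out of reach is approached as far as the arm can. A call with a number of a shift or a turn outside -1 to 1 is refused whole. A call with a gripper value outside its range is refused whole. The fingers move at their own pace and stop on an object; "squeeze" is the grip in N (left out, the last holds). Time passes only in rows, so rows that repeat a pose let the fingers close, or fill a call up. It gives the time, the measured TCP pose, the force and the opening at its end, in the units of the state.
- sensors.sense(): the state, without advancing time (a new reading comes with each control period).
- imaging.capture(name): name is "scene" or "top" or "wrist"; returns a dict with "img" (384x512x3 uint8, red, green, blue), "fx", "fy", "cx", "cy" (pixels), "k1" (the pictures are not rectified: a ray, as slopes to the right and down, at radius r is drawn at 1 + k1 r^2 times it, then the intrinsics apply), "T" (4x4, takes a point from camera to world coordinates). Camera axes: x right, y down, z forward; pixel columns grow to the right and rows downward; lengths in m; the calibration is good to about 2 mm. A picture is of the moment at which its call begins. There is no depth.
- ticket.job_done(): hands the job in, once; it reports no verdict.
The state is a dict: "t": time; "joints": joint angles; "joint_velocities": joint speeds; "tau": joint torques, N m; "tcp_pos": TCP position; "tcp_rot": TCP orientation; "force": force on the tool from outside, world axes, zero at the start; "ft_torque": the same for the moment, N m; "gripper_width": finger opening in m.
Only numpy, scipy, OpenCV 4.12 (cv2) and the standard library are available. Lean on these libraries where they do the work, as an engineer would, in place of code of your own. Each camera call takes 0.05 s, during which the arm holds its last target.

### The job

The aluminium carriage plate has slid off-centre on its black base block, so their two holes no longer line up. Take the tapered brass pin with the orange knob from the rack, drive it straight down through the plate into the bore of the base until its collar is down on the plate, so that it pulls the plate into line, and let go of it there. Leave the straight steel pin with the blue knob in the rack.

Things in the scene. Friction and masses are not known exactly. Their poses are not given: they have to be found in the camera images.
- pin_grip (a point): Tapered pin, 140 to 280 g, upright in the grey rack (top 80 mm up). Point on its axis in its orange knob, where to grip: knob 28 mm across, from 24 mm below the point to 16 above. Collar 52 mm across below the knob, its underside 30 mm below the point. Brass shank under it: 38 mm across for 16 mm, then a 42 mm taper to a tip 8 mm across, 88 mm below the point. z runs up the pin.
- bore (a point): Point on the axis of the 43 mm vertical brass-rimmed bore at the centre of the black base block (130 x 110 x 45 mm, fixed, turned up to 35 degrees), 63 mm above the table: level with the top of the carriage plate on it. x: the plate's sliding direction; z up. With the tapered pin fully home its collar rests on the plate and its knob point is 30 mm above this point.
- carriage (a joint): Slide of the carriage, an aluminium plate 90 x 84 mm, 18 mm thick, with a 43 mm through-hole at its centre, on the base block: distance (m) of its hole from the bore along the block's +x; 0 = in line, 0.012 to 0.017 at the start, travel 0.02 either way. It moves stiffly (about 3 N of friction) and stays where it is left.
- plain_grip (a point): The straight pin, to be left alone: upright in the rack's other hole, 100 mm from the tapered pin; the same head but with a blue knob and collar, and a straight steel shank 38 mm across. Point in its knob, as for the tapered pin.
Mind the look-alikes: they are no part of the job. Leave any green or pink look-alike of the part that bears pin_grip alone.

How it is judged:
By the outcome, as a careful person would: the job done as asked, in the order asked, and still so for the second after the job is handed in, with the robot touching nothing.
It also fails if it takes over 38 s, if anything falls off the work surface, if the arm or the gripper's body presses on something with over 40 N, if the wrist force passes 120 N, or if a joint passes its speed limit or range.

## Working session

There is one attempt and no reset: what is moved stays moved. The work goes in short steps, Python scripts to look and compute and a tool call to move; the robot and the scene stay as the last step left them, time stands still between calls to the robot, and variables do not carry over. Pictures are saved under pics/ and viewed, and the job is handed in when it is done.

Besides the shell and the picture viewer there is one more tool, called after "Call:" as name(argument=value, ...) on one line, values as JSON. jog_arm: Moves the arm, as the interface text tells. Its arguments: {"type":"object","properties":{"plan":{"type":"array"},"squeeze":{"type":"number"}},"required":["plan"]}

```bash
mkdir -p pics; ls
python3 - <<'E'
from workcell import sensors, imaging, ctrl
import cv2, pickle
s=sensors.sense(); print(s, ctrl.grip_depth)
for n in ["scene","top"]:
    c=imaging.capture(n); pickle.dump(c,open(f"pics/{n}0.pkl","wb"))
    cv2.imwrite(f"pics/{n}0.png",cv2.resize(c["img"][:,:,::-1],(800,600),interpolation=cv2.INTER_CUBIC))
    print({k:v for k,v in c.items() if k!="img"})
E
```

```text
pics
{'t': 0.0, 'joints': array([-1.37630238e+00,  3.81238255e-01,  1.29831314e+00, -2.39160270e-05,
        1.46357746e+00, -2.15330130e-01]), 'joint_velocities': array([ 9.05515184e-04, -1.22589275e-03,  9.49344188e-05, -4.54738714e-04,
        6.71772188e-04,  8.12722691e-04]), 'tau': array([-6.73655686e-04, -4.48462915e+01, -2.31282717e+01, -2.62537687e-04,
        4.71238236e-03, -2.90632691e-06]), 'tcp_pos': array([ 0.21906288, -0.50415836,  0.23067142]), 'tcp_rot': array([ 0.3881802 ,  0.59166632, -0.3874159 ,  0.59089425]), 'force': array([0.17185267, 0.01287702, 0.73077398]), 'ft_torque': array([-0.02306825, -0.01487893,  0.03307052]), 'gripper_width': 0.08565998487798186} 0.0187
{'fx': 456.19159120031117, 'fy': 456.19159120031117, 'cx': 252.1220077814877, 'cy': 181.8875902052478, 'k1': -0.07277327585632679, 'T': array([[ 0.70425752,  0.45276551, -0.54683154,  0.9698179 ],
       [ 0.70975673, -0.43130098,  0.55697832, -0.54426252],
       [ 0.0163316 , -0.78037354, -0.62510033,  0.69810247],
       [ 0.        ,  0.        ,  0.        ,  1.        ]])}
{'fx': 409.28695757650064, 'fy': 409.28695757650064, 'cx': 256.8448051231991, 'cy': 195.0959294351893, 'k1': -0.06351901977470933, 'T': array([[ 0.01423346, -0.99825529,  0.05730439,  0.41737895],
       [-0.99952641, -0.01576852, -0.02642545,  0.02554001],
       [ 0.02728295, -0.05690113, -0.99800697,  0.80851525],
       [ 0.        ,  0.        ,  0.        ,  1.        ]])}
```

View pics/scene0.png

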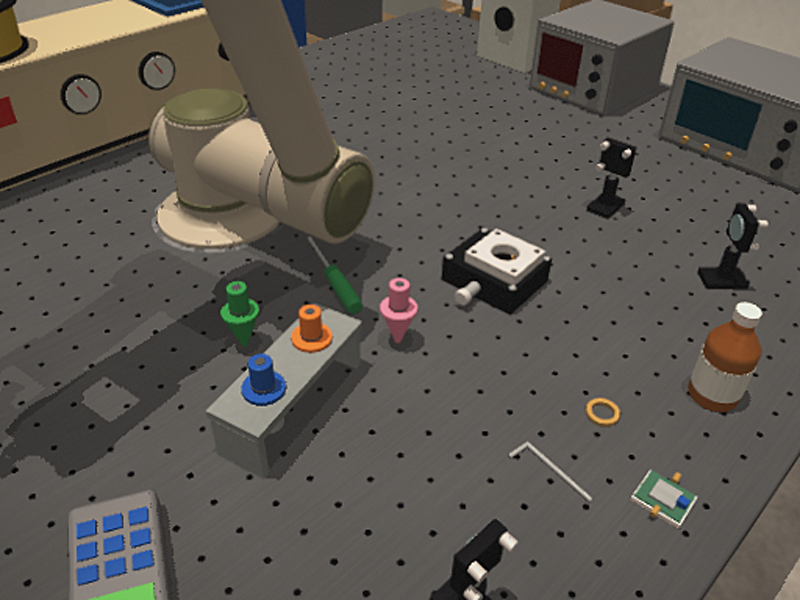

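View pics/top0.png

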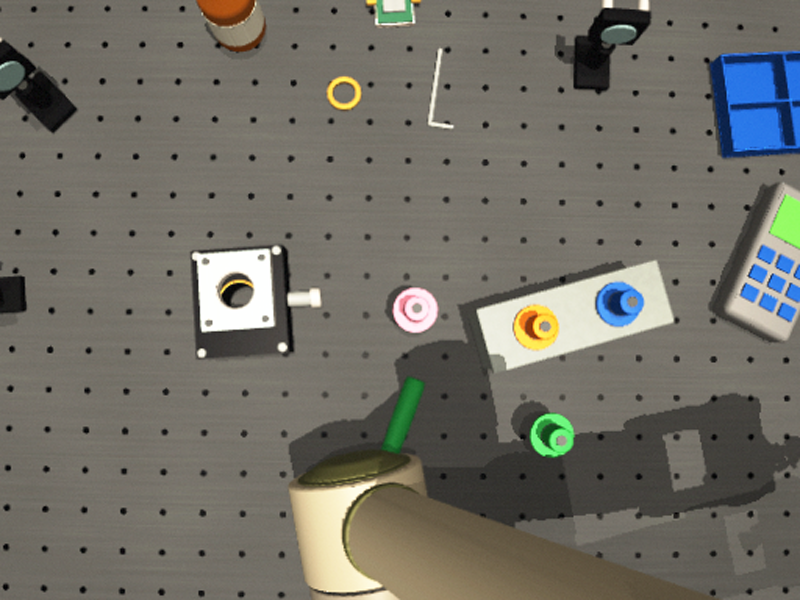

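```bash
cat > h.py <<'E'
import numpy as np, cv2, pickle
def ray(c,u,v):
    K=np.array([[c["fx"],0,c["cx"]],[0,c["fy"],c["cy"]],[0,0,1.]])
    p=np.array([(u-c["cx"])/c["fx"],(v-c["cy"])/c["fy"]]); q=p.copy()
    for _ in range(20): q=p/(1+c["k1"]*(q@q))
    d=c["T"][:3,:3]@np.array([q[0],q[1],1]); return c["T"][:3,3],d
def atz(c,u,v,z):
    o,d=ray(c,u,v); return o+d*(z-o[2])/d[2]
def proj(c,P):
    p=np.linalg.inv(c["T"])@np.append(P,1); x=p[:2]/p[2]; x=x*(1+c["k1"]*(x@x))
    return np.array([c["fx"]*x[0]+c["cx"],c["fy"]*x[1]+c["cy"]])
def crop(c,u0,v0,w,h,f,name):
    im=c["img"][v0:v0+h,u0:u0+w,::-1]
    cv2.imwrite(name,cv2.resize(im,None,fx=f,fy=f,interpolation=cv2.INTER_CUBIC))
E
python3 - <<'E'
from h import *
t=pickle.load(open("pics/top0.pkl","rb")); s=pickle.load(open("pics/scene0.pkl","rb"))
crop(t,115,145,100,75,8,"pics/tb.png"); crop(t,290,160,150,85,5,"pics/tr.png")
crop(s,275,135,90,67,8,"pics/sb.png"); crop(s,130,170,120,100,6,"pics/sr.png")
E
```

```text
(no output)
```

View pics/tb.png

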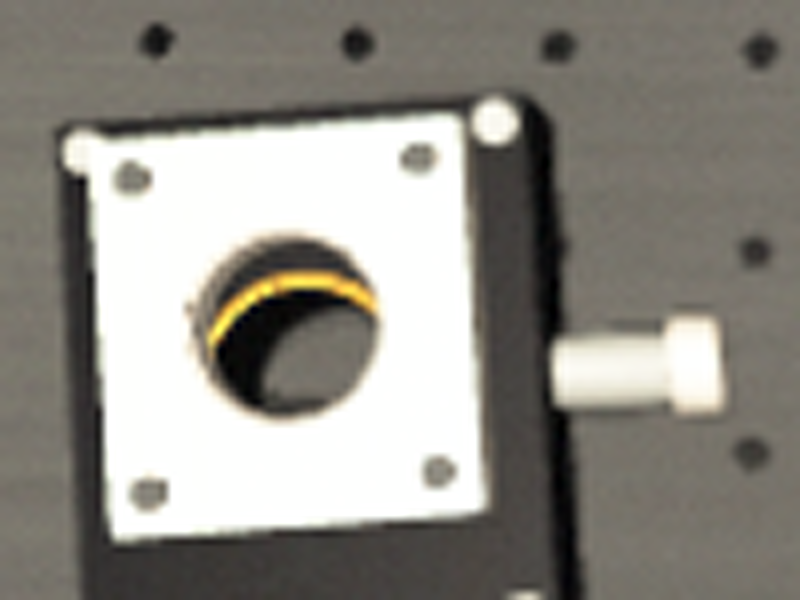

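View pics/tr.png

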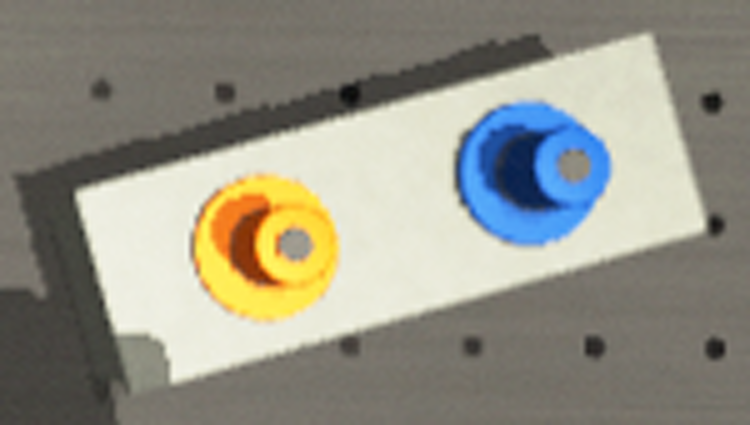

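View pics/sb.png

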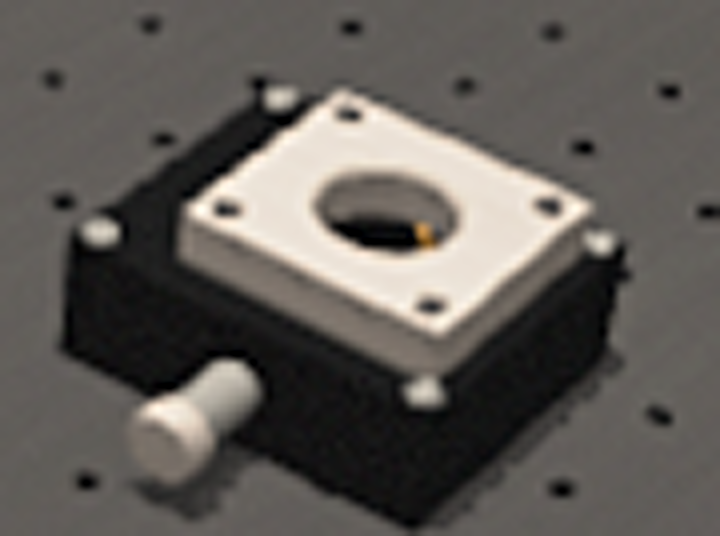

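View pics/sr.png

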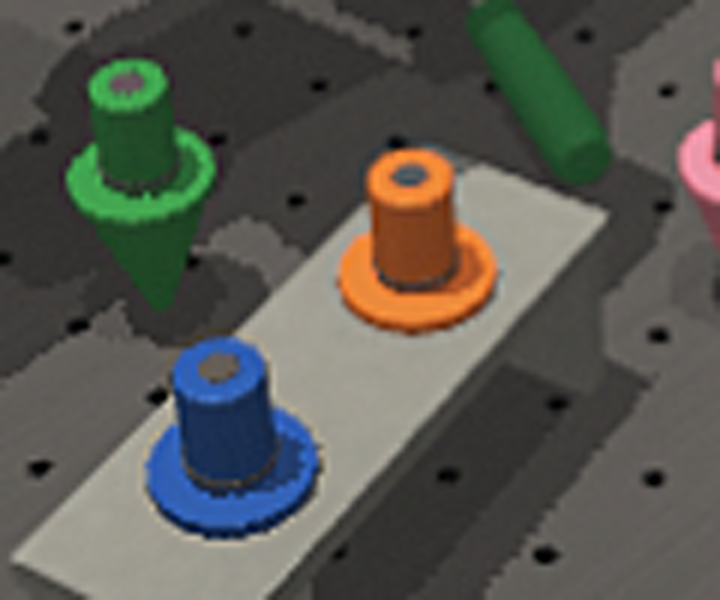

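Run:
```python
from h import *
t=pickle.load(open("pics/top0.pkl","rb"))
crop(t,118,150,75,85,7,"pics/tb2.png")
```

```text
(no output)
```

View pics/tb2.png

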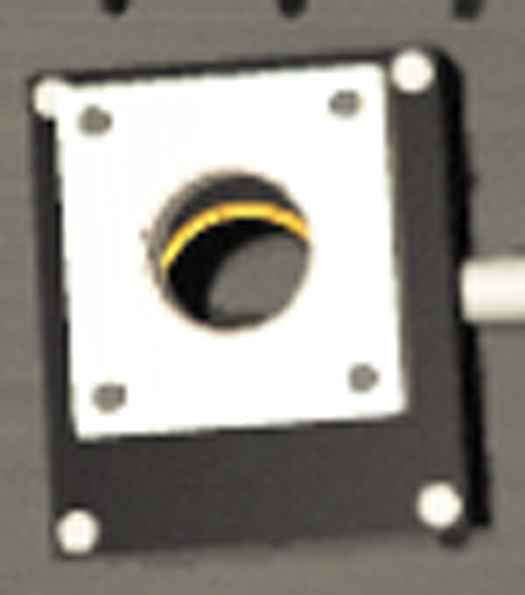

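```bash
cat > fit.py <<'E'
from h import *
from scipy.optimize import least_squares
t=pickle.load(open("pics/top0.pkl","rb")); s=pickle.load(open("pics/scene0.pkl","rb"))
def px(u0,v0,f,pts): return [(u0+(x+.5)/f-.5, v0+(y+.5)/f-.5) for x,y in pts]
T=dict(sc=px(118,150,7,[(412,71),(439,506),(77,532),(52,98)]),pl=px(118,150,7,[(383,65),(407,412),(78,438),(55,88)]),h=px(118,150,7,[(230,252)]))
# order: (+x,-y),(-x,-y),(-x,+y),(+x,+y)
S=dict(sc=px(275,135,8,[(602,241),(425,390),(100,232),(280,97)]),pl=px(275,135,8,[(592,207),(440,335),(185,208),(342,88)]),h=px(275,135,8,[(387,211)]))
E
python3 - <<'E'
from fit import *
for c,o,n in((t,T,"top"),(s,S,"scene")):
    for i,p in enumerate(o["sc"]): print(n,"sc",i,atz(c,*p,.046).round(4))
    P=[atz(c,*p,.063) for p in o["pl"]]
    for p in P: print(n,"pl",p.round(4))
    print("plate mean",np.mean(P,0).round(4),"hole",atz(c,*o["h"][0],.063).round(4), "sides",[np.linalg.norm(P[i]-P[i-1]).round(4) for i in range(4)])
for c,ps,n in((t,px(290,160,5,[(295,243),(572,165)]),"top"),(s,px(130,170,6,[(410,178),(220,368)]),"sc")):
    for p in ps: print(n,"knob",atz(c,*p,.126).round(4))
for p in px(290,160,5,[(265,248),(530,172)]): print("collar",atz(t,*p,.086).round(4))
E
```

```text
top sc 0 [0.5251 0.1568 0.046 ]
top sc 1 [0.4092 0.1467 0.046 ]
top sc 2 [0.4008 0.2426 0.046 ]
top sc 3 [0.5164 0.253  0.046 ]
top pl [0.5242 0.1615 0.063 ]
top pl [0.4336 0.1529 0.063 ]
top pl [0.4255 0.2382 0.063 ]
top pl [0.5168 0.2473 0.063 ]
plate mean [0.475 0.2   0.063] hole [0.4745 0.2    0.063 ] sides [np.float64(0.0861), np.float64(0.091), np.float64(0.0857), np.float64(0.0918)]
scene sc 0 [0.5154 0.2552 0.046 ]
scene sc 1 [0.5226 0.1586 0.046 ]
scene sc 2 [0.4073 0.1477 0.046 ]
scene sc 3 [0.3985 0.2435 0.046 ]
scene pl [0.515  0.2462 0.063 ]
scene pl [0.5218 0.1633 0.063 ]
scene pl [0.4314 0.157  0.063 ]
scene pl [0.4235 0.241  0.063 ]
plate mean [0.4729 0.2019 0.063 ] hole [0.4739 0.1997 0.063 ] sides [np.float64(0.0916), np.float64(0.0832), np.float64(0.0906), np.float64(0.0843)]
top knob [ 0.4369 -0.1474  0.126 ]
top knob [ 0.4648 -0.2431  0.126 ]
sc knob [ 0.4355 -0.147   0.126 ]
sc knob [ 0.463 -0.242  0.126]
collar [ 0.4361 -0.1467  0.086 ]
collar [ 0.4648 -0.2433  0.086 ]
```

```bash
cat > st.py <<'E'
from h import *
from scipy.spatial.transform import Rotation as R
from workcell import sensors
import sys
s=sensors.sense(); M=R.from_quat(s["tcp_rot"]); m=M.as_matrix()
print("t",s["t"],"q",s["joints"].round(3),"tcp",s["tcp_pos"].round(4),"w",s["gripper_width"].round(4),"F",s["force"].round(1),"M",s["ft_torque"].round(2))
def goto(target,yawdeg=None):
    """target grasp TCP, jaw axis yaw"""
    d=m.T@(np.array(target)-s["tcp_pos"]); print("offset(10cm)",(d/.1).round(3))
    if yawdeg is not None:
        best=None
        for y in (yawdeg,yawdeg+180):
            a=np.radians(y); z=np.array([np.cos(a),np.sin(a),0]); x=np.array([0,0,-1.]); yv=np.cross(z,x)
            rv=(M.inv()*R.from_matrix(np.c_[x,yv,z])).as_rotvec()
            print("yaw",y,"twist",(rv/np.pi).round(4))
E
python3 - <<'E'
from st import *
print(m.round(3))
t=pickle.load(open("pics/top0.pkl","rb"))
print("green",atz(t,561/1.5625,440/1.5625,.104),"pink",atz(t,417/1.5625,308/1.5625,.104))
goto([.4362,-.147,.23],16.3)
E
```

```text
Traceback (most recent call last):
  File "st.py", line 6, in <module>
    print("t",s["t"],"q",s["joints"].round(3),"tcp",s["tcp_pos"].round(4),"w",s["gripper_width"].round(4),"F",s["force"].round(1),"M",s["ft_torque"].round(2))
                                                                              ^^^^^^^^^^^^^^^^^^^^^^^^
AttributeError: 'float' object has no attribute 'round'
```

```bash
sed -i 's/s\["gripper_width"\].round(4)/round(s["gripper_width"],4)/' st.py
python3 - <<'E'
from st import *
print(m.round(3))
t=pickle.load(open("pics/top0.pkl","rb"))
print("green",atz(t,561/1.5625,440/1.5625,.104),"pink",atz(t,417/1.5625,308/1.5625,.104))
goto([.4362,-.147,.23],16.3)
E
```

```text
t 0.1 q [-1.376  0.381  1.298  0.     1.464 -0.215] tcp [ 0.2191 -0.5042  0.2308] w 0.0853 F [-0.7  0.3  0.2] M [ 0.02 -0.01  0.02]
[[-0.     0.917  0.398]
 [ 0.001  0.398 -0.917]
 [-1.     0.    -0.001]]
green [ 0.31094535 -0.1718464   0.104     ] pink [ 0.45460713 -0.01048414  0.104     ]
offset(10cm) [ 0.012  3.414 -2.411]
yaw 16.3 twist [-4.601e-01 -3.000e-04 -4.000e-04]
yaw 196.3 twist [ 5.399e-01 -4.000e-04  3.000e-04]
```

Call:
jog_arm(plan=[{"twist": [0, 0, 0], "offset": [0, 0.1, -0.07], "jaw": 0.42}, {"twist": [0, 0, 0], "offset": [0, 0.25, -0.175], "jaw": 0.42}, {"twist": [0, 0, 0], "offset": [0, 0.4, -0.28], "jaw": 0.42}, {"twist": [0, 0, 0], "offset": [0, 0.55, -0.385], "jaw": 0.42}, {"twist": [0, 0, 0], "offset": [0, 0.7, -0.49], "jaw": 0.42}, {"twist": [0, 0, 0], "offset": [0, 0.82, -0.575], "jaw": 0.42}, {"twist": [0, 0, 0], "offset": [0, 0.92, -0.645], "jaw": 0.42}, {"twist": [0, 0, 0], "offset": [0, 1, -0.7], "jaw": 0.42}, {"twist": [0, 0, 0], "offset": [0, 1, -0.7], "jaw": 0.42}, {"twist": [0, 0, 0], "offset": [0, 1, -0.7], "jaw": 0.42}])

```text
t: 1.35
tcp_pos: [0.2828, -0.4005, 0.2309]
tcp_rot: [0.388, 0.592, -0.388, 0.591]
force: [-0.3, 0.1, -0.4]
gripper_width: 0.0491
```

Call:
jog_arm(plan=[{"twist": [0, 0, 0], "offset": [0, 0.1, -0.07], "jaw": 0.42}, {"twist": [0, 0, 0], "offset": [0, 0.25, -0.175], "jaw": 0.42}, {"twist": [0, 0, 0], "offset": [0, 0.4, -0.28], "jaw": 0.42}, {"twist": [0, 0, 0], "offset": [0, 0.55, -0.385], "jaw": 0.42}, {"twist": [0, 0, 0], "offset": [0, 0.7, -0.49], "jaw": 0.42}, {"twist": [0, 0, 0], "offset": [0, 0.82, -0.575], "jaw": 0.42}, {"twist": [0, 0, 0], "offset": [0, 0.92, -0.645], "jaw": 0.42}, {"twist": [0, 0, 0], "offset": [0, 1, -0.7], "jaw": 0.42}, {"twist": [0, 0, 0], "offset": [0, 1, -0.7], "jaw": 0.42}, {"twist": [0, 0, 0], "offset": [0, 1, -0.7], "jaw": 0.42}])

```text
t: 2.6
tcp_pos: [0.3466, -0.2967, 0.231]
tcp_rot: [0.388, 0.591, -0.388, 0.591]
force: [-0.4, -1.0, 0.4]
gripper_width: 0.0501
```

Call:
jog_arm(plan=[{"twist": [0, 0, 0], "offset": [0, 0.1, -0.07], "jaw": 0.42}, {"twist": [0, 0, 0], "offset": [0, 0.25, -0.175], "jaw": 0.42}, {"twist": [0, 0, 0], "offset": [0, 0.4, -0.28], "jaw": 0.42}, {"twist": [0, 0, 0], "offset": [0, 0.55, -0.385], "jaw": 0.42}, {"twist": [0, 0, 0], "offset": [0, 0.7, -0.49], "jaw": 0.42}, {"twist": [0, 0, 0], "offset": [0, 0.82, -0.575], "jaw": 0.42}, {"twist": [0, 0, 0], "offset": [0, 0.92, -0.645], "jaw": 0.42}, {"twist": [0, 0, 0], "offset": [0, 1, -0.7], "jaw": 0.42}, {"twist": [0, 0, 0], "offset": [0, 1, -0.7], "jaw": 0.42}, {"twist": [0, 0, 0], "offset": [0, 1, -0.7], "jaw": 0.42}])

```text
t: 3.85
tcp_pos: [0.4104, -0.1929, 0.231]
tcp_rot: [0.388, 0.591, -0.388, 0.591]
force: [0.7, -0.0, 0.4]
gripper_width: 0.0497
```

Run:
```python
from st import *
goto([.4362,-.147,.0913])
from workcell import imaging
c=imaging.capture("wrist"); pickle.dump(c,open("pics/w1.pkl","wb"))
crop(c,0,0,512,384,1.5,"pics/w1.png")
print(proj(c,[.4362,-.147,.126]),c["T"].round(3))
```

```text
t 3.85 q [-0.702  0.212  1.547  0.     1.384  0.46 ] tcp [ 0.4104 -0.1929  0.231 ] w 0.0497 F [ 0.7 -0.   0.4] M [-0.01 -0.04 -0.06]
offset(10cm) [ 1.397  0.42  -0.317]
[216.04271387 134.99389671] [[ 0.399 -0.884 -0.243  0.471]
 [-0.917 -0.385 -0.104 -0.165]
 [-0.002  0.264 -0.965  0.373]
 [ 0.     0.     0.     1.   ]]
```

View pics/w1.png

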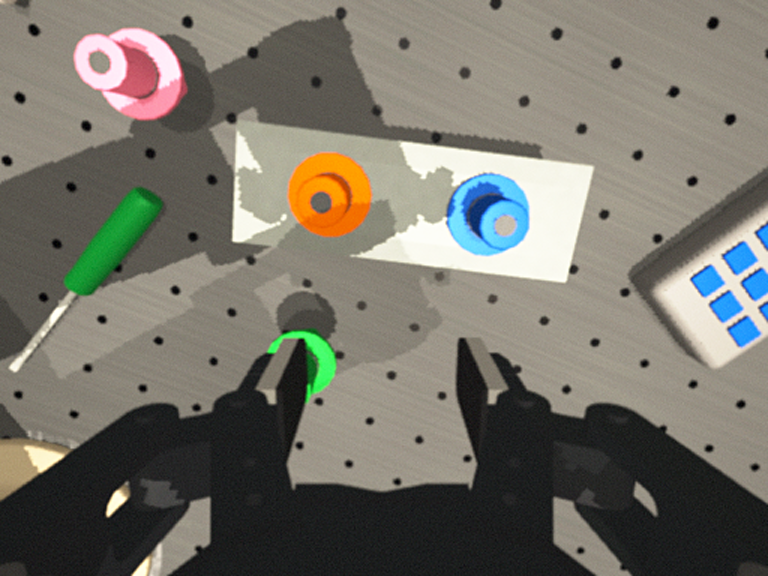

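Call:
jog_arm(plan=[{"twist": [0, 0, 0], "offset": [0.05, 0.1, -0.08], "jaw": 0.42}, {"twist": [0, 0, 0], "offset": [0.15, 0.25, -0.19], "jaw": 0.42}, {"twist": [0, 0, 0], "offset": [0.25, 0.35, -0.27], "jaw": 0.42}, {"twist": [0, 0, 0], "offset": [0.4, 0.41, -0.32], "jaw": 0.42}, {"twist": [0, 0, 0], "offset": [0.55, 0.416, -0.322], "jaw": 0.42}, {"twist": [0, 0, 0], "offset": [0.7, 0.416, -0.322], "jaw": 0.42}, {"twist": [0, 0, 0], "offset": [0.85, 0.416, -0.322], "jaw": 0.42}, {"twist": [0, 0, 0], "offset": [0.95, 0.416, -0.322], "jaw": 0.42}, {"twist": [0, 0, 0], "offset": [1, 0.416, -0.322], "jaw": 0.42}, {"twist": [0, 0, 0], "offset": [1, 0.416, -0.322], "jaw": 0.42}])

```text
t: 5.15
tcp_pos: [0.4357, -0.1468, 0.1309]
tcp_rot: [0.388, 0.591, -0.388, 0.591]
force: [0.1, 0.2, 0.6]
gripper_width: 0.0498
```

Run:
```python
from st import *
goto([.436,-.1465,.0913])
from workcell import imaging
c=imaging.capture("wrist")
crop(c,0,0,512,384,1.5,"pics/w2.png")
```

```text
t 5.15 q [-5.840e-01  3.360e-01  1.698e+00  1.000e-03  1.109e+00  5.780e-01] tcp [ 0.4357 -0.1468  0.1309] w 0.0498 F [0.1 0.2 0.6] M [-0.03  0.   -0.04]
offset(10cm) [ 0.396  0.004 -0.001]
```

View pics/w2.png

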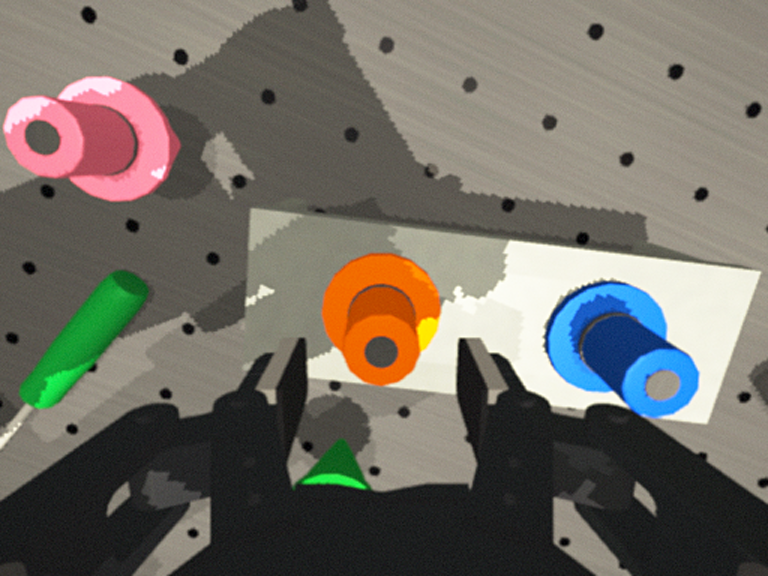

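Call:
jog_arm(plan=[{"twist": [0, 0, 0], "offset": [0.1, 0.002, 0], "jaw": 0.42}, {"twist": [0, 0, 0], "offset": [0.22, 0.003, 0], "jaw": 0.42}, {"twist": [0, 0, 0], "offset": [0.33, 0.003, 0], "jaw": 0.42}, {"twist": [0, 0, 0], "offset": [0.395, 0.003, 0], "jaw": 0.42}, {"twist": [0, 0, 0], "offset": [0.395, 0.003, 0], "jaw": 0.42}, {"twist": [0, 0, 0], "offset": [0.395, 0.003, 0], "jaw": 0.8}, {"twist": [0, 0, 0], "offset": [0.395, 0.003, 0], "jaw": 0.9}, {"twist": [0, 0, 0], "offset": [0.395, 0.003, 0], "jaw": 1}, {"twist": [0, 0, 0], "offset": [0.395, 0.003, 0], "jaw": 1}, {"twist": [0, 0, 0], "offset": [0.395, 0.003, 0], "jaw": 1}], squeeze=90)

```text
t: 6.45
tcp_pos: [0.4363, -0.1468, 0.0923]
tcp_rot: [0.388, 0.591, -0.388, 0.591]
force: [-1.7, 0.4, 5.7]
gripper_width: 0.026
```

Call:
jog_arm(plan=[{"twist": [0, 0, 0], "offset": [-0.05, 0, 0], "jaw": 1}, {"twist": [0, 0, 0], "offset": [-0.15, 0, 0], "jaw": 1}, {"twist": [0, 0, 0], "offset": [-0.28, 0, 0], "jaw": 1}, {"twist": [0, 0, 0], "offset": [-0.42, 0, 0], "jaw": 1}, {"twist": [0, 0, 0], "offset": [-0.56, 0, 0], "jaw": 1}, {"twist": [0, 0, 0], "offset": [-0.7, 0, 0], "jaw": 1}, {"twist": [0, 0, 0], "offset": [-0.84, 0, 0], "jaw": 1}, {"twist": [0, 0, 0], "offset": [-0.94, 0, 0], "jaw": 1}, {"twist": [0, 0, 0], "offset": [-1, 0, 0], "jaw": 1}, {"twist": [0, 0, 0], "offset": [-1, 0, 0], "jaw": 1}])

```text
t: 7.7
tcp_pos: [0.4362, -0.1468, 0.1926]
tcp_rot: [0.388, 0.591, -0.388, 0.591]
force: [-0.3, -0.6, -2.5]
gripper_width: 0.0258
```

Run:
```python
from st import *
goto([.462,.2005,.22])
from workcell import imaging
c=imaging.capture("scene"); crop(c,100,20,230,260,2.2,"pics/s2.png")
pickle.dump(c,open("pics/s2.pkl","wb"))
c=imaging.capture("wrist"); crop(c,0,0,512,384,1.5,"pics/w3.png")
pickle.dump(c,open("pics/w3.pkl","wb"))
```

```text
t 7.7 q [-5.830e-01  2.600e-01  1.601e+00  1.000e-03  1.280e+00  5.790e-01] tcp [ 0.4362 -0.1468  0.1926] w 0.0258 F [-0.3 -0.6 -2.5] M [0.   0.06 0.  ]
offset(10cm) [-0.274  1.618 -3.084]
```

View pics/s2.png

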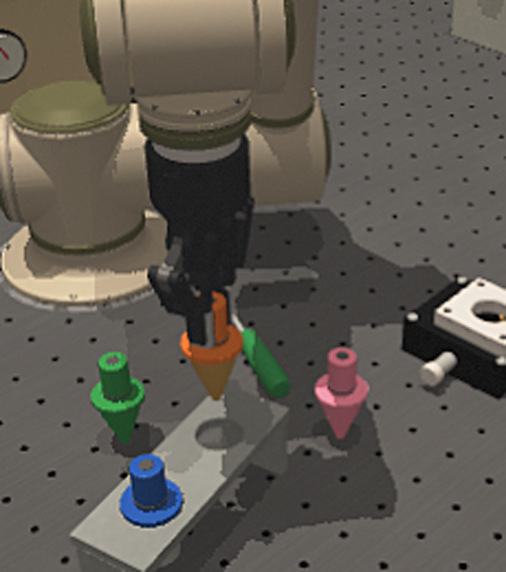

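View pics/w3.png

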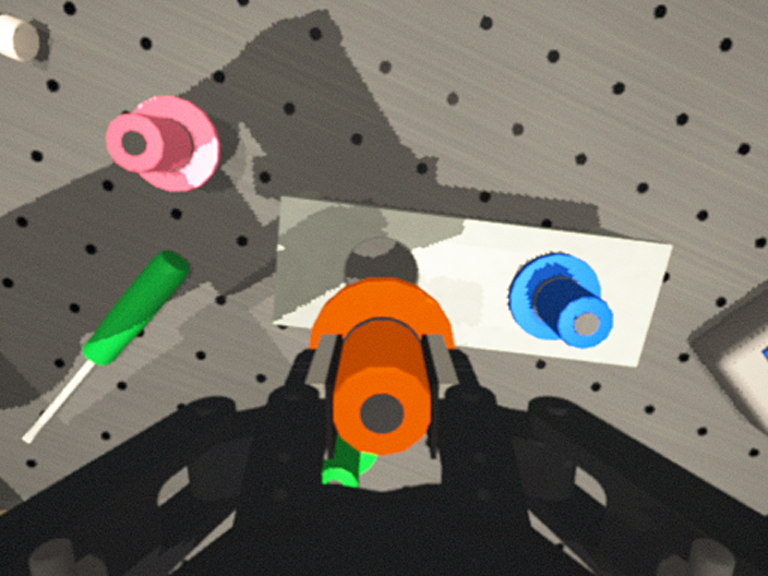

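Call:
jog_arm(plan=[{"twist": [0, 0, 0], "offset": [-0.1, 0.04, -0.07], "jaw": 1}, {"twist": [0, 0, 0], "offset": [-0.25, 0.1, -0.2], "jaw": 1}, {"twist": [0, 0, 0], "offset": [-0.3, 0.18, -0.35], "jaw": 1}, {"twist": [0, 0, 0], "offset": [-0.3, 0.26, -0.5], "jaw": 1}, {"twist": [0, 0, 0], "offset": [-0.3, 0.34, -0.65], "jaw": 1}, {"twist": [0, 0, 0], "offset": [-0.3, 0.42, -0.8], "jaw": 1}, {"twist": [0, 0, 0], "offset": [-0.3, 0.48, -0.92], "jaw": 1}, {"twist": [0, 0, 0], "offset": [-0.3, 0.52, -1], "jaw": 1}, {"twist": [0, 0, 0], "offset": [-0.3, 0.52, -1], "jaw": 1}, {"twist": [0, 0, 0], "offset": [-0.3, 0.52, -1], "jaw": 1}])

```text
t: 9.05
tcp_pos: [0.444, -0.0346, 0.2221]
tcp_rot: [0.388, 0.591, -0.388, 0.591]
force: [0.2, 0.6, -2.5]
gripper_width: 0.0257
```

Call:
jog_arm(plan=[{"twist": [0, 0, 0], "offset": [0, 0.04, -0.07], "jaw": 1}, {"twist": [0, 0, 0], "offset": [0, 0.1, -0.2], "jaw": 1}, {"twist": [0, 0, 0], "offset": [0, 0.18, -0.35], "jaw": 1}, {"twist": [0, 0, 0], "offset": [0, 0.26, -0.5], "jaw": 1}, {"twist": [0, 0, 0], "offset": [0, 0.34, -0.65], "jaw": 1}, {"twist": [0, 0, 0], "offset": [0, 0.42, -0.8], "jaw": 1}, {"twist": [0, 0, 0], "offset": [0, 0.48, -0.92], "jaw": 1}, {"twist": [0, 0, 0], "offset": [0, 0.52, -1], "jaw": 1}, {"twist": [0, 0, 0], "offset": [0, 0.52, -1], "jaw": 1}, {"twist": [0, 0, 0], "offset": [0, 0.52, -1], "jaw": 1}])

```text
t: 10.3
tcp_pos: [0.452, 0.0776, 0.2221]
tcp_rot: [0.388, 0.591, -0.388, 0.591]
force: [0.8, -0.0, -2.6]
gripper_width: 0.0262
```

Run:
```python
from st import *
goto([.462,.2005,.19])
from workcell import imaging
w=pickle.load(open("pics/w3.pkl","rb"))
print("knob in hand", atz(w,381/1.5,413/1.5,.1926+.0337))
c=imaging.capture("wrist"); crop(c,0,0,512,384,1.5,"pics/w4.png")
pickle.dump(c,open("pics/w4.pkl","wb"))
```

```text
t 10.3 q [-0.089  0.228  1.552  0.     1.361  1.073] tcp [0.452  0.0776 0.2221] w 0.0262 F [ 0.8 -0.  -2.6] M [0.02 0.05 0.03]
offset(10cm) [ 0.321  0.58  -1.089]
knob in hand [ 0.43639371 -0.14524168  0.2263    ]
```

View pics/w4.png

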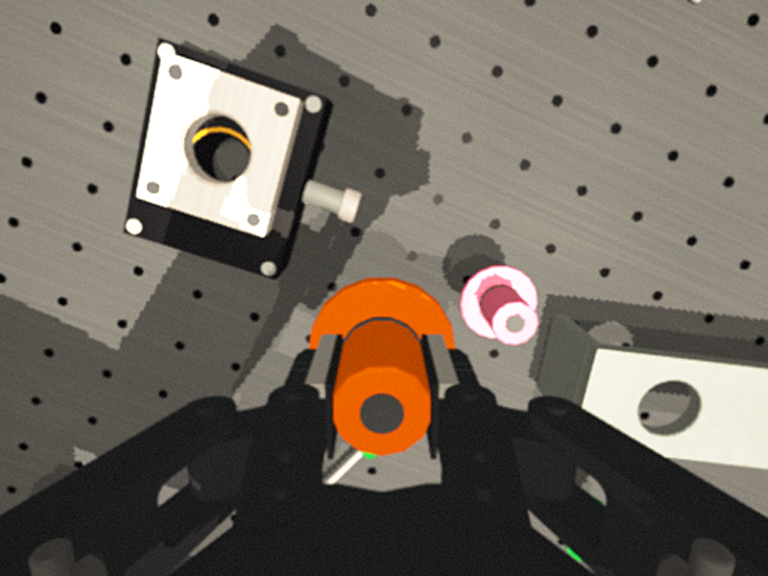

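Run:
```python
from st import *
c=pickle.load(open("pics/w4.pkl","rb"))
P=[atz(c,x/1.5,y/1.5,.046) for x,y in [(166,51),(313,104),(268,268),(134,226)]]
for p in P: print(p.round(4))
print("mean",np.mean(P,0)); print("hole",atz(c,219.5/1.5,148/1.5,.063))
k=atz(c,381.5/1.5,413/1.5,s["tcp_pos"][2]+.0337); print("knob",k, "minus tcp",k-s["tcp_pos"])
```

```text
t 10.35 q [-0.09   0.228  1.552  0.     1.361  1.073] tcp [0.452  0.0775 0.2221] w 0.0258 F [-0.2 -0.5 -2.5] M [-0.01 -0.02  0.01]
[0.516  0.2542 0.046 ]
[0.5239 0.1584 0.046 ]
[0.4089 0.1483 0.046 ]
[0.4003 0.2434 0.046 ]
mean [0.46225346 0.20109453 0.046     ]
hole [0.47564152 0.20010406 0.063     ]
knob [0.45218332 0.07885989 0.25578531] minus tcp [0.00015121 0.00138365 0.0337    ]
```

Call:
jog_arm(plan=[{"twist": [0, 0, 0], "offset": [0, 0.04, -0.07], "jaw": 1}, {"twist": [0, 0, 0], "offset": [0, 0.1, -0.2], "jaw": 1}, {"twist": [0, 0, 0], "offset": [0, 0.18, -0.35], "jaw": 1}, {"twist": [0, 0, 0], "offset": [0, 0.26, -0.5], "jaw": 1}, {"twist": [0, 0, 0], "offset": [0, 0.36, -0.65], "jaw": 1}, {"twist": [0, 0, 0], "offset": [0, 0.44, -0.8], "jaw": 1}, {"twist": [0, 0, 0], "offset": [0, 0.5, -0.92], "jaw": 1}, {"twist": [0, 0, 0], "offset": [0, 0.55, -1], "jaw": 1}, {"twist": [0, 0, 0], "offset": [0, 0.55, -1], "jaw": 1}, {"twist": [0, 0, 0], "offset": [0, 0.55, -1], "jaw": 1}])

```text
t: 11.6
tcp_pos: [0.4628, 0.1908, 0.2221]
tcp_rot: [0.388, 0.591, -0.388, 0.591]
force: [-0.1, -0.4, -2.2]
gripper_width: 0.0258
```

Run:
```python
from st import *
goto([.462,.2003,.155],-66.5)
```

```text
t 11.6 q [0.154 0.302 1.447 0.    1.393 1.317] tcp [0.4628 0.1908 0.2221] w 0.0258 F [-0.1 -0.4 -2.2] M [-0.02  0.01 -0.03]
offset(10cm) [ 0.671  0.03  -0.091]
yaw -66.5 twist [-0.0008 -0.      0.    ]
yaw 113.5 twist [9.992e-01 0.000e+00 1.000e-04]
```

Call:
jog_arm(plan=[{"twist": [0, 0, 0], "offset": [0, 0.01, -0.05], "jaw": 1}, {"twist": [0, 0, 0], "offset": [0.05, 0.03, -0.09], "jaw": 1}, {"twist": [0, 0, 0], "offset": [0.15, 0.03, -0.09], "jaw": 1}, {"twist": [0, 0, 0], "offset": [0.27, 0.03, -0.09], "jaw": 1}, {"twist": [0, 0, 0], "offset": [0.39, 0.03, -0.09], "jaw": 1}, {"twist": [0, 0, 0], "offset": [0.5, 0.03, -0.09], "jaw": 1}, {"twist": [0, 0, 0], "offset": [0.6, 0.03, -0.09], "jaw": 1}, {"twist": [0, 0, 0], "offset": [0.67, 0.03, -0.09], "jaw": 1}, {"twist": [0, 0, 0], "offset": [0.67, 0.03, -0.09], "jaw": 1}, {"twist": [0, 0, 0], "offset": [0.67, 0.03, -0.09], "jaw": 1}])

```text
t: 12.85
tcp_pos: [0.4622, 0.2003, 0.1554]
tcp_rot: [0.389, 0.591, -0.388, 0.591]
force: [-0.6, 0.2, -1.5]
gripper_width: 0.026
```

Run:
```python
from st import *
goto([.462,.2003,.0753])
from workcell import imaging
c=imaging.capture("scene"); crop(c,260,80,110,120,5,"pics/s3.png")
pickle.dump(c,open("pics/s3.pkl","wb"))
tip=s["tcp_pos"]+[0,0,.0177-.088]; print("tip px in crop",(proj(c,tip)-[260,80])*5)
```

```text
t 12.85 q [0.173 0.373 1.549 0.    1.219 1.336] tcp [0.4622 0.2003 0.1554] w 0.026 F [-0.6  0.2 -1.5] M [-0.02  0.03  0.02]
offset(10cm) [ 0.801 -0.002 -0.001]
tip px in crop [301.31281824 355.76749049]
```

View pics/s3.png

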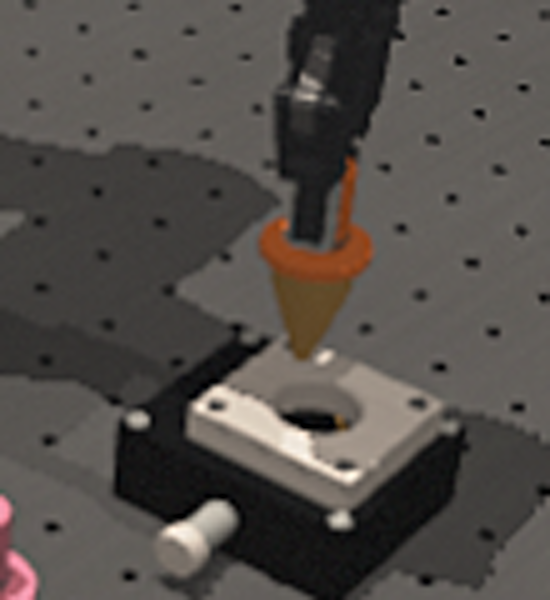

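Call:
jog_arm(plan=[{"twist": [0, 0, 0], "offset": [0.06, 0, 0], "jaw": 1}, {"twist": [0, 0, 0], "offset": [0.13, 0, 0], "jaw": 1}, {"twist": [0, 0, 0], "offset": [0.2, 0, 0], "jaw": 1}, {"twist": [0, 0, 0], "offset": [0.26, 0, 0], "jaw": 1}, {"twist": [0, 0, 0], "offset": [0.31, 0, 0], "jaw": 1}, {"twist": [0, 0, 0], "offset": [0.35, 0, 0], "jaw": 1}, {"twist": [0, 0, 0], "offset": [0.39, 0, 0], "jaw": 1}, {"twist": [0, 0, 0], "offset": [0.43, 0, 0], "jaw": 1}, {"twist": [0, 0, 0], "offset": [0.46, 0, 0], "jaw": 1}, {"twist": [0, 0, 0], "offset": [0.46, 0, 0], "jaw": 1}])

```text
t: 14.15
tcp_pos: [0.4626, 0.2003, 0.1095]
tcp_rot: [0.389, 0.59, -0.388, 0.591]
force: [2.2, -0.1, -1.2]
gripper_width: 0.0258
```

Run:
```python
from st import *
goto([.462,.2003,.0753])
from workcell import imaging
c=imaging.capture("scene"); crop(c,260,80,110,120,5,"pics/s4.png")
```

```text
t 14.15 q [0.173 0.431 1.612 0.    1.097 1.336] tcp [0.4626 0.2003 0.1095] w 0.0258 F [ 2.2 -0.1 -1.2] M [ 0.07 -0.7  -0.  ]
offset(10cm) [ 0.342 -0.006 -0.002]
```

View pics/s4.png

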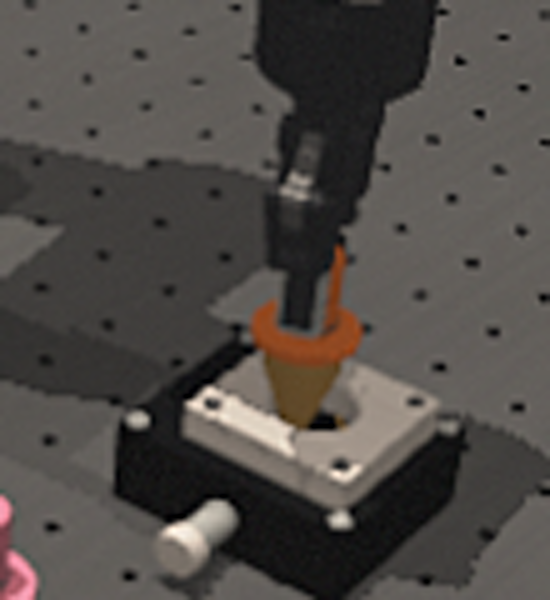

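Call:
jog_arm(plan=[{"twist": [0, 0, 0], "offset": [0.02, -0.003, 0], "jaw": 1}, {"twist": [0, 0, 0], "offset": [0.05, -0.005, 0], "jaw": 1}, {"twist": [0, 0, 0], "offset": [0.08, -0.005, 0], "jaw": 1}, {"twist": [0, 0, 0], "offset": [0.11, -0.005, 0], "jaw": 1}, {"twist": [0, 0, 0], "offset": [0.14, -0.005, 0], "jaw": 1}, {"twist": [0, 0, 0], "offset": [0.17, -0.005, 0], "jaw": 1}, {"twist": [0, 0, 0], "offset": [0.2, -0.005, 0], "jaw": 1}, {"twist": [0, 0, 0], "offset": [0.23, -0.005, 0], "jaw": 1}, {"twist": [0, 0, 0], "offset": [0.25, -0.005, 0], "jaw": 1}, {"twist": [0, 0, 0], "offset": [0.25, -0.005, 0], "jaw": 1}])

```text
t: 15.45
tcp_pos: [0.4617, 0.2001, 0.0841]
tcp_rot: [0.388, 0.591, -0.388, 0.591]
force: [3.4, 0.7, -3.9]
gripper_width: 0.0257
```

Run:
```python
from st import *
goto([.462,.2003,.0753])
```

```text
t 15.45 q [0.173 0.465 1.644 0.    1.031 1.336] tcp [0.4617 0.2001 0.0841] w 0.0257 F [ 3.4  0.7 -3.9] M [ 0.03 -0.65  0.  ]
offset(10cm) [ 0.088  0.003 -0.001]
```

Call:
jog_arm(plan=[{"twist": [0, 0, 0], "offset": [0.02, 0, 0], "jaw": 1}, {"twist": [0, 0, 0], "offset": [0.04, 0, 0], "jaw": 1}, {"twist": [0, 0, 0], "offset": [0.055, 0, 0], "jaw": 1}, {"twist": [0, 0, 0], "offset": [0.07, 0, 0], "jaw": 1}, {"twist": [0, 0, 0], "offset": [0.08, 0, 0], "jaw": 1}, {"twist": [0, 0, 0], "offset": [0.085, 0, 0], "jaw": 1}, {"twist": [0, 0, 0], "offset": [0.09, 0, 0], "jaw": 1}, {"twist": [0, 0, 0], "offset": [0.09, 0, 0], "jaw": 1}, {"twist": [0, 0, 0], "offset": [0.09, 0, 0], "jaw": 1}, {"twist": [0, 0, 0], "offset": [0.09, 0, 0], "jaw": 1}])

```text
t: 16.7
tcp_pos: [0.4618, 0.2001, 0.0753]
tcp_rot: [0.389, 0.591, -0.388, 0.591]
force: [1.1, -0.4, 4.7]
gripper_width: 0.0259
```

Run:
```python
from st import *
goto([.462,.2003,.0753])
from workcell import imaging
c=imaging.capture("scene"); crop(c,270,110,95,95,8,"pics/s5.png"); pickle.dump(c,open("pics/s5.pkl","wb"))
c=imaging.capture("top"); crop(c,118,150,75,85,7,"pics/t5.png"); pickle.dump(c,open("pics/t5.pkl","wb"))
```

```text
t 16.7 q [0.173 0.478 1.654 0.    1.008 1.336] tcp [0.4618 0.2001 0.0753] w 0.0259 F [ 1.1 -0.4  4.7] M [ 0.03 -0.23  0.03]
offset(10cm) [ 0.     0.003 -0.001]
```

View pics/s5.png

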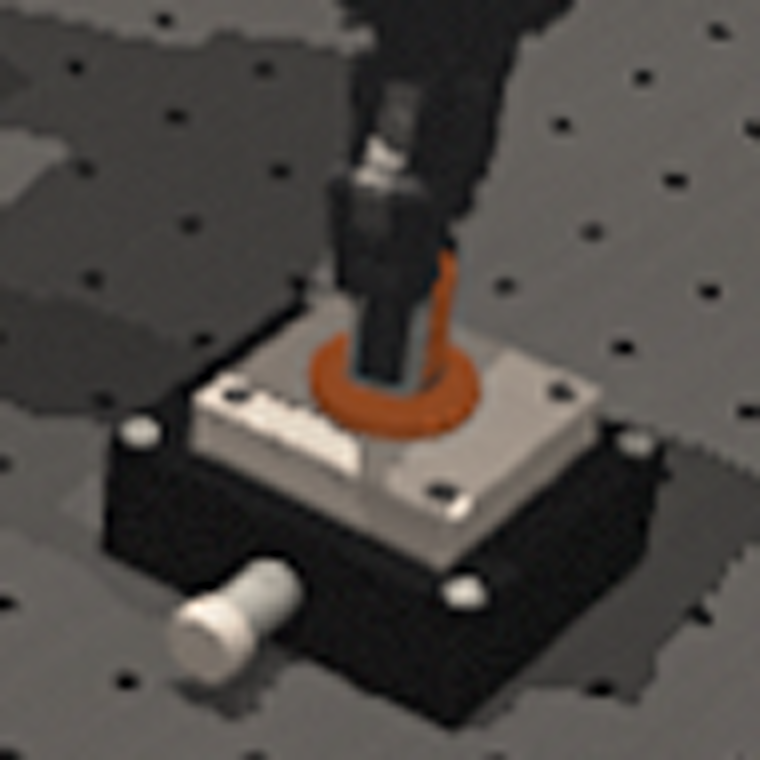

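View pics/t5.png

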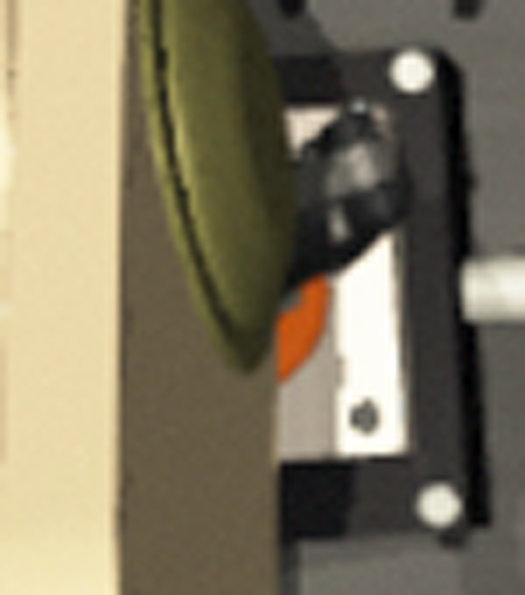

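Run:
```python
from fit import *
s5=pickle.load(open("pics/s5.pkl","rb"));t5=pickle.load(open("pics/t5.pkl","rb"))
ax=np.array([np.cos(np.radians(5)),np.sin(np.radians(5)),0]); ay=np.array([-ax[1],ax[0],0])
for c,pl,sc in((s5,px(270,110,8,[(600,392),(455,520),(190,400)]),px(270,110,8,[(636,440),(464,592),(140,431)])),(t5,px(118,150,7,[(388,108),(407,457)]),px(118,150,7,[(412,71),(439,506)]))):
    for p in pl: q=atz(c,*p,.063); print("pl",(q@ax).round(4),(q@ay).round(4))
    for p in sc: q=atz(c,*p,.046); print(" sc",(q@ax).round(4),(q@ay).round(4))
```

```text
pl 0.5233 0.2006
pl 0.5248 0.1183
pl 0.4332 0.1152
 sc 0.534 0.2085
 sc 0.5347 0.1114
 sc 0.4184 0.112
pl 0.5249 0.1146
pl 0.4336 0.1152
 sc 0.5368 0.1105
 sc 0.4204 0.1105
```

Call:
jog_arm(plan=[{"twist": [0, 0, 0], "offset": [0, -0.004, -0.001], "jaw": 1}, {"twist": [0, 0, 0], "offset": [0, -0.008, -0.003], "jaw": 1}, {"twist": [0, 0, 0], "offset": [0, -0.012, -0.004], "jaw": 1}, {"twist": [0, 0, 0], "offset": [0, -0.015, -0.005], "jaw": 1}, {"twist": [0, 0, 0], "offset": [0, -0.015, -0.005], "jaw": 1}, {"twist": [0, 0, 0], "offset": [0, -0.015, -0.005], "jaw": 1}, {"twist": [0, 0, 0], "offset": [0, -0.015, -0.005], "jaw": 1}, {"twist": [0, 0, 0], "offset": [0, -0.015, -0.005], "jaw": 1}, {"twist": [0, 0, 0], "offset": [0, -0.015, -0.005], "jaw": 1}, {"twist": [0, 0, 0], "offset": [0, -0.015, -0.005], "jaw": 1}])

```text
t: 18.05
tcp_pos: [0.4602, 0.2, 0.0754]
tcp_rot: [0.389, 0.591, -0.388, 0.591]
force: [2.0, -0.8, 4.7]
gripper_width: 0.0257
```

Run:
```python
from st import *
from workcell import imaging
c=imaging.capture("scene"); crop(c,270,110,95,95,8,"pics/s6.png"); pickle.dump(c,open("pics/s6.pkl","wb"))
c=imaging.capture("top"); crop(c,118,150,75,85,7,"pics/t6.png"); pickle.dump(c,open("pics/t6.pkl","wb"))
```

```text
t 18.05 q [0.173 0.476 1.658 0.    1.006 1.336] tcp [0.4602 0.2    0.0754] w 0.0257 F [ 2.  -0.8  4.7] M [-0.02 -0.41  0.02]
```

View pics/t6.png

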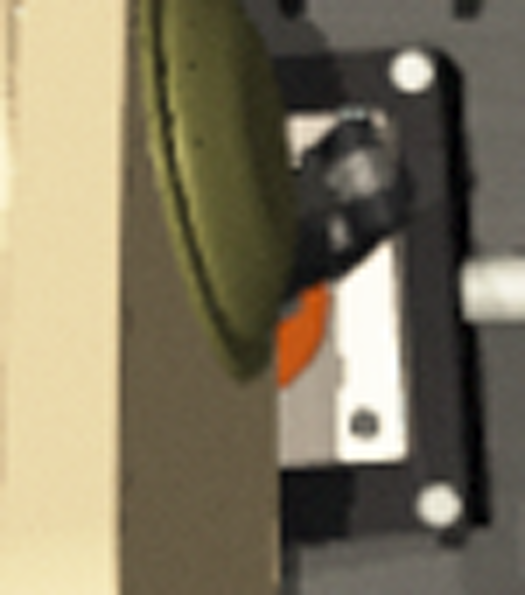

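View pics/s6.png

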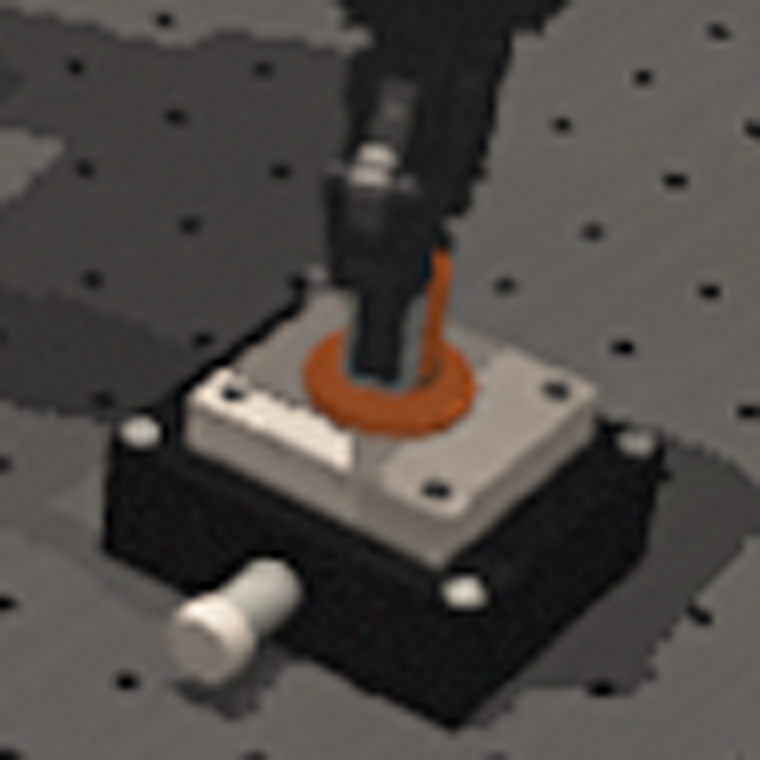

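Call:
jog_arm(plan=[{"twist": [0, 0, 0], "offset": [0, 0, 0], "jaw": 0.7}, {"twist": [0, 0, 0], "offset": [0, 0, 0], "jaw": 0.5}, {"twist": [0, 0, 0], "offset": [0, 0, 0], "jaw": 0.4}, {"twist": [0, 0, 0], "offset": [0, 0, 0], "jaw": 0.4}, {"twist": [0, 0, 0], "offset": [0, 0, 0], "jaw": 0.4}, {"twist": [0, 0, 0], "offset": [0, 0, 0], "jaw": 0.4}, {"twist": [0, 0, 0], "offset": [-0.03, 0, 0], "jaw": 0.4}, {"twist": [0, 0, 0], "offset": [-0.1, 0, 0], "jaw": 0.4}, {"twist": [0, 0, 0], "offset": [-0.2, 0, 0], "jaw": 0.4}, {"twist": [0, 0, 0], "offset": [-0.3, 0, 0], "jaw": 0.4}])

```text
t: 19.4
tcp_pos: [0.4603, 0.2, 0.1063]
tcp_rot: [0.389, 0.591, -0.388, 0.591]
force: [-0.9, 0.5, -0.3]
gripper_width: 0.0513
```

Call:
jog_arm(plan=[{"twist": [0, 0, 0], "offset": [-0.1, 0, 0], "jaw": 0.4}, {"twist": [0, 0, 0], "offset": [-0.25, 0, 0], "jaw": 0.4}, {"twist": [0, 0, 0], "offset": [-0.4, 0, 0], "jaw": 0.4}, {"twist": [0, 0, 0], "offset": [-0.55, 0, 0], "jaw": 0.4}, {"twist": [0, 0, 0], "offset": [-0.7, 0.1, 0.1], "jaw": 0.4}, {"twist": [0, 0, 0], "offset": [-0.8, 0.0, 0.3], "jaw": 0.4}, {"twist": [0, 0, 0], "offset": [-0.9, -0.1, 0.5], "jaw": 0.4}, {"twist": [0, 0, 0], "offset": [-0.9, -0.2, 0.8], "jaw": 0.4}, {"twist": [0, 0, 0], "offset": [-0.9, -0.3, 1], "jaw": 0.4}, {"twist": [0, 0, 0], "offset": [-0.9, -0.3, 1], "jaw": 0.4}])

```text
t: 20.65
tcp_pos: [0.4724, 0.0953, 0.1968]
tcp_rot: [0.389, 0.59, -0.389, 0.591]
force: [0.4, -0.7, 1.0]
gripper_width: 0.0512
```

Run:
```python
from st import *
from workcell import imaging
c=imaging.capture("scene"); crop(c,0,0,512,384,1.55,"pics/s7f.png");crop(c,270,110,95,95,6,"pics/s7.png"); pickle.dump(c,open("pics/s7.pkl","wb"))
c=imaging.capture("top"); crop(c,118,150,75,85,7,"pics/t7.png"); pickle.dump(c,open("pics/t7.pkl","wb"))
```

```text
t 20.65 q [-0.047  0.292  1.54   0.     1.308  1.118] tcp [0.4724 0.0953 0.1968] w 0.0512 F [ 0.4 -0.7  1. ] M [-0.    0.    0.11]
```

View pics/t7.png

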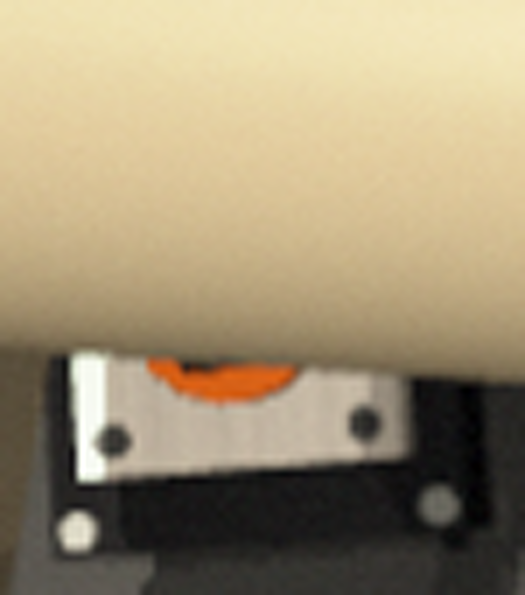

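View pics/s7f.png

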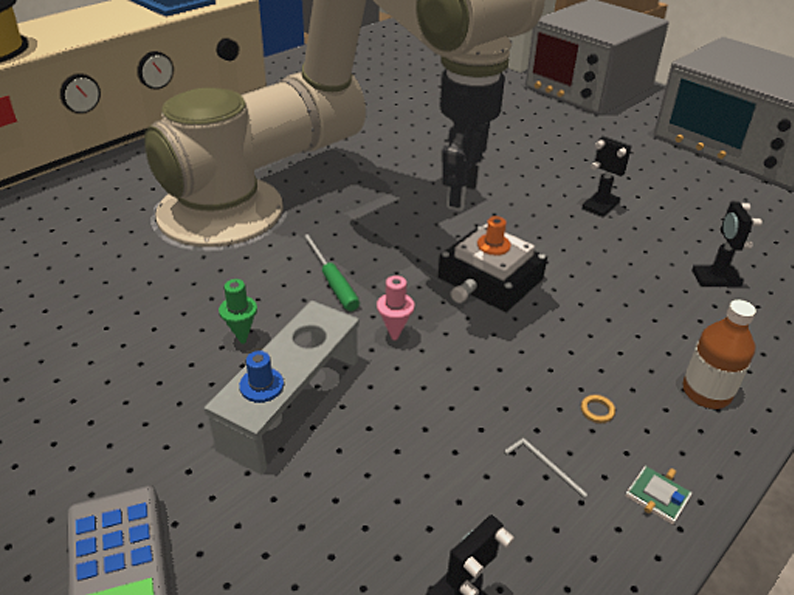

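View pics/s7.png

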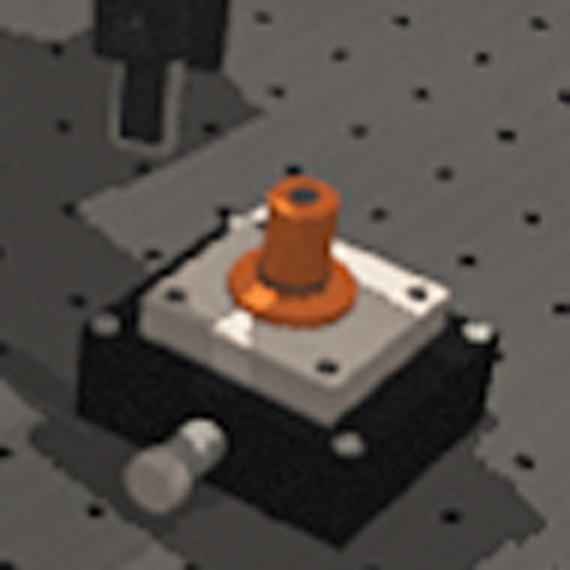

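Run:
```python
from workcell import ticket
print(ticket.job_done())
```

```text
the job is handed in; nothing more can be done
None
```

The tapered pin with the orange knob is in the bore with its collar down on the plate. I let go of it and moved the arm clear before handing the job in at about 20.8 s, within the 38 s limit.

**What I did:** I took the pin from the rack and drove it straight down over the bore, which drew the plate in by about 10 mm. I then nudged the seated pin about 1.6 mm along the slide to take up the hole clearance, which brought the plate in about 2 mm more.

**Last checks:**
- **Pin:** the final scene picture shows it upright. With the gripper still on it, the tool was at 0.0754 m, the fully-home height, with about 5 N of upward force.
- **Plate alignment:** I estimate the plate is about 0.7 mm from in line, uncertain by about 1 mm. Before the nudge the views disagreed: the scene camera gave about 2.2 mm off and the top camera about 0.65 mm. I did not measure the offset again directly afterwards. The estimate is an average starting offset of about 12.5 mm less 11.8 mm of travel seen from above. In the last top view the arm hid part of the plate.
- **Other parts:** the blue-knob pin is still in the rack, and the green and pink look-alikes are where they were.
- **Forces:** no reading I took came near the limits. I only saw the force at the end of each move, not during it.

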